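# Gauge a gripper jaw taken from its fitted tray

## Robot

A 6-joint arm with a two-finger parallel gripper is mounted at the origin on the work surface. World frame = base frame: x ahead of the robot, y to its left, z up, the work surface at z = 0. Lengths are in m, angles in degrees, forces in N, time in s.
With the tool pointing down it reaches from about 0.4 to 0.825 m from the base axis. Payload 7 kg.
Tool frame: the origin (TCP) lies at the very end of the fingers, on their centre line; the grasp point (between the pads) lies 19 mm behind it (ctrl.pinch_z is the distance from the TCP to the grasp point, in m); z points along the fingers, x is the direction in which the jaws open and shut, and the axes are right-handed (so a half turn about z gives the same grasp; the last joint's range is limited). The gripper opens to 88 mm and grips with 3 to 60 N. Pads are 19 mm wide; open, the fingers measure 130 mm over their backs; the gripper's body (78 mm by 193 mm) begins 47 mm behind the grasp point.
Start: joints at [86.35, 20.546, 0.682, 0, -70.136, -16.507], TCP at [0.233, 0.634, 0.227] pointing down, gripper open.
Joint ranges: [-176.03, 176.03], [-82.01, 121.73], [-58.28, 71.71], [-173.87, 95.51], [-174.79, -0.11], [-173.66, 173.66]. Speed limits (degrees/s): [136.94, 136.94, 172.46, 180, 180, 180].

## Interface

Orientations are given as [roll, pitch, yaw] about the fixed x, y, z axes, in that order (R = Rz(yaw) Ry(pitch) Rx(roll)).
In Python, from plant import ctrl gives the robot as it stands.
- The arm moves only by the tool carry_out, never from a script. Its argument "increments" is a list of rows, each a list of 7 numbers: the turn, a rotation vector about the world's x, y, z in degrees, then the shift along the world's x, y, z in mm, then the closure, from 0 (fully open) to 1 (shut). In form: [[ax, ay, az, dx, dy, dz, grip], ...]. A call has 1 to 20 rows; each row is the pose to reach, as a shift and turn from the pose commanded when the call began; what a row does not reach only later rows make up. A row lasts 1/8 s, in which the tool goes at most 62.5 mm and 10.7 degrees, less where a joint would pass 70% of its speed; a pose out of reach is approached as far as the arm can. A call with a gripper value outside its range is refused whole. The fingers move at their own pace and stop on an object; the grip force is fixed at half the most. Time passes only in rows, so rows that repeat a pose let the fingers close. It gives the time, the measured TCP pose, the force and the opening at its end, in the units of the state.
- ctrl.get_obs(): the state, without advancing time (a new reading comes with each control period).
- ctrl.snapshot(name): name is "scene" or "side" or "wrist"; returns a dict with "pixels" (400x640x3 uint8, blue, green, red), "intrinsics" (3x3 intrinsics, pixels), "dist" ([k1, k2, p1, p2, k3] as OpenCV has them; the pictures are not rectified), "rvec" (rotation vector, rad) and "tvec" (3), from world to camera coordinates, as OpenCV has them; the wrist camera has in their place "hand_eye" (4x4, takes a point from camera to tool coordinates, whose origin is the TCP and whose axes are the tool frame's). Camera axes: x right, y down, z forward; pixel columns grow to the right and rows downward; lengths in m; the calibration is good to about 2 mm. A picture is of the moment at which its call begins: read the wrist's pose just before it. There is no depth.
- ctrl.close_job(): hands the job in, once; it reports no verdict.
Trained networks look in a picture, given as the dict that the camera call returned (one of the last four; its "shot" number tells which), for a name from the list of things; names that differ only in an ending like _2 or _b are one class to them, and where a whole thing is asked for, a point or a joint stands for the part that bears it (a point fixed in the world has none). Each returns a list of dicts, best first, with "confidence" (0 to 1); they miss things now and then, are a little off and sometimes report something else, mostly with a low value. They report only what shows in the picture. A call takes as long as a camera call. They do not tell look-alikes from the thing itself.
- ctrl.search_frame(picture, label): "centre" ([x, y, z] in m, in world coordinates, good to about 4 mm: the middle of the surface that is visible of it).
- ctrl.outline_of(picture, label): "pixels" (400x640 bool, what is visible of it).
The state is a dict: "clock": time; "joint_pos": joint angles; "qvel": joint speeds; "tau": joint torques, N m; "tool_pos": TCP position; "orientation": TCP orientation; "force": force on the tool from outside, world axes, zero at the start; "moment": the same for the moment, N m; "opening": finger opening in m.
Only numpy, scipy, OpenCV 4.12 (cv2) and the standard library are available. Lean on these libraries where they do the work, as an engineer would, in place of code of your own. Each camera call takes 0.05 s, during which the arm holds its last target. There are 200 camera calls.

## Task

Lift the jaw with the slim tall finger straight up out of its pocket in the black tray by that finger, and put it down on the rubber mat standing on its foot, so that you can let go and take it again by the bare end of its foot. Keeping it upright, set it flat on the height gauge's steel anvil with its finger centred under the raised plunger and let go of it. Then push the gauge's knob down until the plunger rests on the fingertip, pressed in about 3 mm and never to its end stop, and leave everything so, without disturbing the other two jaws or the mug, screwdriver and screw box.

Things in the scene. Friction and masses are not known exactly. Their poses are not given: they have to be found in the camera images.
- jaw: Aluminium gripper jaw, 0.17 kg, to gauge. Foot 120 (x) x 28 (y) x 16 high; on it one slim finger 14 (x) x 20 (y), 45 tall, centred 40 mm to +x of the foot's centre; its top is 61 above the underside. Foot bare on top from x = -60 to +33. Origin: centre of underside; z up. Centre of mass 8 mm to +x. In its pocket only the finger stands out, the foot's top being 2 mm below the tray's top.
- jaw_tip (a point): Centre of the flat top of the jaw's finger (40 mm along x and 61 mm above the jaw's origin).
- jaw_vee: Bystander: jaw with the same 120 x 28 x 16 foot but a low V-notched head 44 long, 28 wide and 22 tall. In another pocket of the tray, same axes. Leave in place.
- jaw_block: Bystander: jaw with the same foot but a low solid block 46 long, 28 wide and 20 tall. In another pocket of the tray, same axes. Leave in place.
- tray: Black plastic tray fixed to the bench, 160 (x) x 176 (y) x 24 high. Three pockets 122.5 x 30.5, 18 deep, long side along x, centres at y = -52, 0, +52 mm; any jaw may be in any pocket, all with the finger end towards the tray's +x. Pocket floors are 6 mm above the bench. Origin: centre of the underside.
- mat: Dark blue-grey rubber mat stuck to the bench, 220 (x) by 130 (y), 2 thick. Origin: centre of the underside.
- gauge: Height gauge fixed to the bench. Origin at bench level straight below the plunger, z up, x from the plunger towards the post. Black granite base 25 high, x = -60 to +125, y = -55 to +55 mm. Aluminium profile post 40 x 40, x = 77 to 117, 218 tall. A jaw comes in from the -x side, finger end towards the post; its bare foot end then overhangs the anvil and base at -x.
- anvil (a point): Point on the flat top of the steel anvil straight below the plunger, 35 mm above the bench. The anvil is 10 thick and reaches from x = -50 to +25, y = -25 to +25 mm in the gauge's frame. Axes as the gauge's.
- head (a joint): Vertical slide of the gauge's head, m lowered from the top: 0 to 0.070. Counterbalanced, with a friction brake: pushing it takes about 6 to 10 N and it stays where it is left. Starts between 0 and 0.010. At 0 the free plunger tip is 130 mm above the bench, 34 above the fingertip of a jaw standing on the anvil.
- head_knob (a point): Centre of the top of the black mushroom knob, 28 in diameter, on the head, 36 mm from the plunger towards the post: press down here. 206 mm above the bench with the head at 0. The head also has a plate (gauge x = -13 to +53, y = -20 to +20, underside 154 above the bench at 0) and a round indicator on it, 54 in diameter, x = -12 to +11, top 228 at 0.
- plunger (a joint): How far the indicator's sprung plunger is pushed in, m: 0 free, 0.010 at its end stop. Spring about 0.5 N at first, 1.5 N at the stop. Pushed in when the head goes on down after the tip has met something.
- plunger_tip (a point): Lowest point of the plunger's ball tip (8 mm in diameter); the thin plunger and its stem reach 24 mm down from the head's plate.
- mug: Bystander: white mug, 80 in diameter, 90 tall, on the bench beyond the gauge to the left. Origin: centre of the underside. Leave alone.
- driver: Bystander: screwdriver 170 long with a black handle, lying on the bench. Leave alone.
- screw_box: Bystander: small grey open box of screws, 85 x 60 x 28. Origin: centre of the underside. Leave alone.
Not all that is in view belongs to the job. Leave any blue or pink look-alike of the jaw alone. There is more than one size of the gauge; the one meant has the size given above.

How it is judged:
By the outcome, as a careful person would: the job done as asked, in the order asked, and still so for the second after the job is handed in, with the robot touching nothing.
It also fails if it takes over 64 s, if anything falls off the work surface, if the arm or the gripper's body presses on something with over 40 N, if the wrist force passes 120 N, or if a joint passes its speed limit or range.

## Working session

There is one attempt and no reset: what is moved stays moved. The work goes in short steps, Python scripts to look and compute and a tool call to move; the robot and the scene stay as the last step left them, time stands still between calls to the robot, and variables do not carry over. Pictures are saved under pics/ and viewed, about 8 in all and at most 12, crops included, and the job is handed in when it is done.

Besides the shell and the picture viewer there is one more tool, called after ">>>" as name([rows], argument=value, ...), one row to a line, values as JSON. carry_out: Moves the arm, as the interface text tells. Its arguments: {"type":"object","properties":{"increments":{"type":"array"}},"required":["increments"]}

```bash
mkdir -p pics
cat > h.py <<'E'
import numpy as np, cv2
from plant import ctrl
from scipy.spatial.transform import Rotation as R
def cam(p,obs=None):
    """world->cam rvec,tvec"""
    if 'hand_eye' in p:
        T=np.eye(4);T[:3,:3]=R.from_euler('xyz',obs['orientation'],degrees=True).as_matrix();T[:3,3]=obs['tool_pos']
        M=np.linalg.inv(T@np.array(p['hand_eye']));return cv2.Rodrigues(M[:3,:3])[0],M[:3,3]
    return np.array(p['rvec'],float),np.array(p['tvec'],float)
def proj(p,pts,obs=None):
    r,t=cam(p,obs);return cv2.projectPoints(np.array(pts,float).reshape(-1,1,3),r,t,np.array(p['intrinsics']),np.array(p['dist']))[0].reshape(-1,2)
def ray(p,uv,z,obs=None):
    r,t=cam(p,obs);Rm=cv2.Rodrigues(r)[0];n=cv2.undistortPoints(np.array(uv,float).reshape(-1,1,2),np.array(p['intrinsics']),np.array(p['dist'])).reshape(-1,2)
    d=np.c_[n,np.ones(len(n))]@Rm;c=-Rm.T@np.ravel(t);return c+d*((z-c[2])/d[:,2])[:,None]
E
python3 - <<'E'
from h import *
o=ctrl.get_obs();print(o)
for n in['scene','side','wrist']:
    p=ctrl.snapshot(n);cv2.imwrite(f'pics/{n}0.png',p['pixels'])
    for l in['jaw','jaw_vee','jaw_block','tray','mat','gauge','head_knob','plunger_tip','anvil','jaw_tip','mug','driver','screw_box']:
        for d in ctrl.search_frame(p,l)[:3]:
            print(n,l,np.round(d['centre'],3),round(d['confidence'],2),np.round(proj(p,[d['centre']],o)[0]))
E
```

```text
{'clock': 0.0, 'joint_pos': array([ 8.63489759e+01,  2.05917579e+01,  6.34438074e-01, -1.93879381e-02,
       -7.01343776e+01, -1.65068766e+01]), 'qvel': array([ 0.0773045 , -0.03330999, -0.1162823 , -0.07640527,  0.0576118 ,
        0.0846537 ]), 'tau': array([ 3.44524378e-04, -5.82717204e+01,  2.93068331e+01,  6.99758783e+00,
        6.90480927e-03, -1.58240578e-04]), 'tool_pos': array([0.23247326, 0.63320065, 0.22562638]), 'orientation': array([-1.79991418e+02, -9.30970991e-02, -1.10164511e+02]), 'force': array([ 0.13096083, -0.44487448, -0.46473571]), 'moment': array([ 0.0199957 , -0.05065617,  0.00393791]), 'opening': 0.08761366929369466}
scene jaw [ 0.498 -0.434  0.016] 0.74 [205. 332.]
scene jaw [ 0.477 -0.221  0.019] 0.6 [260. 273.]
scene jaw [ 0.314 -0.268  0.021] 0.56 [208. 253.]
scene jaw_vee [ 0.49  -0.166  0.028] 0.63 [277. 261.]
scene jaw_block [ 0.487 -0.268  0.027] 0.85 [250. 284.]
scene tray [ 0.48  -0.232  0.021] 0.96 [258. 276.]
scene mat [ 0.471 -0.011  0.003] 0.91 [308. 232.]
scene gauge [0.571 0.264 0.033] 0.8 [386. 192.]
scene gauge [0.782 0.2   0.028] 0.71 [43
[... 887 characters left out ...]
de mat [ 0.458 -0.008  0.007] 0.91 [295. 232.]
side gauge [0.56  0.284 0.034] 0.96 [292. 160.]
side gauge [0.772 0.219 0.032] 0.84 [354. 156.]
side head_knob [0.561 0.236 0.182] 0.87 [295. 133.]
side head_knob [0.777 0.192 0.143] 0.62 [361. 134.]
side anvil [0.553 0.28  0.032] 0.94 [291. 161.]
side anvil [0.764 0.221 0.026] 0.68 [352. 157.]
side jaw_tip [ 0.289 -0.258  0.019] 0.93 [267. 318.]
side jaw_tip [ 0.477 -0.434  0.018] 0.81 [365. 350.]
side jaw_tip [ 0.48  -0.213  0.025] 0.8 [329. 278.]
side mug [0.289 0.299 0.054] 0.67 [215. 173.]
side driver [ 0.757 -0.063  0.018] 0.55 [390. 213.]
side screw_box [ 0.721 -0.219  0.013] 0.85 [406. 254.]
wrist mug [0.279 0.368 0.05 ] 0.75 [559.  35.]
```

```bash
python3 -c "
import cv2,numpy as np
a=[cv2.imread(f'pics/{n}0.png') for n in['scene','side']]
cv2.imwrite('pics/both0.png',cv2.resize(np.vstack(a),None,fx=.75,fy=.75,interpolation=cv2.INTER_AREA))"
```

```text
(no output)
```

View pics/scene0.png

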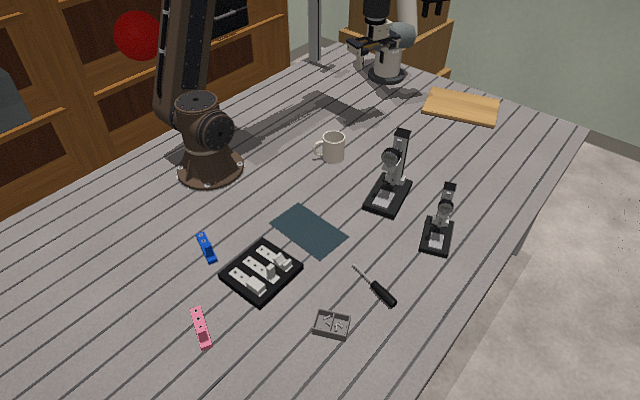

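View pics/side0.png

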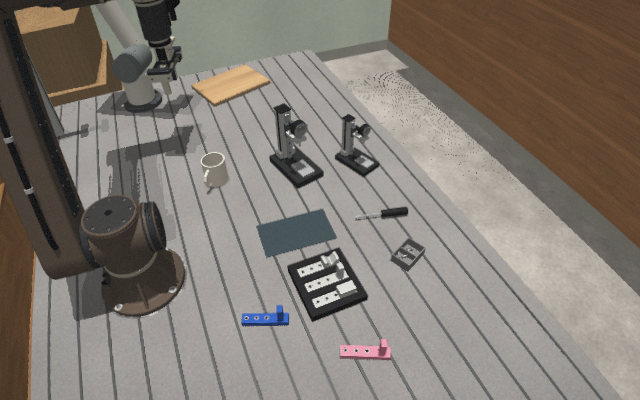

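Candidates for the jaw: the grey one in the tray's middle pocket (scene ~262,270), the blue one (205,247) and the pink one (201,328). I choose the grey one with the slim finger in the middle pocket. For the gauge it's the bigger one (387,190) over the smaller one (436,236), to be checked by size. Next I fit models to the outlines.

```bash
cat > fit.py <<'E'
from h import *
from scipy.optimize import minimize
def box(x0,x1,y0,y1,z0,z1):return np.array([[x,y,z] for x in(x0,x1) for y in(y0,y1) for z in(z0,z1)])/1000.
def place(b,q):
    c,s=np.cos(q[2]),np.sin(q[2]);return b@np.array([[c,s,0],[-s,c,0],[0,0,1]])+[q[0],q[1],0]
TRAY=lambda q:[box(-80,80,-88,88,0,24)]
MAT=lambda q:[box(-110,110,-65,65,0,2)]
def GAUGE(q):
    h=q[3]*1000;a=np.linspace(0,2*np.pi,24,endpoint=False)
    cyl=np.array([[x,27*np.cos(t),201-h+27*np.sin(t)] for x in(-12,11) for t in a])/1000
    knob=np.array([[36+14*np.cos(t),14*np.sin(t),z-h] for z in(194,206) for t in a])/1000
    return[box(-60,125,-55,55,0,25),box(77,117,-20,20,0,218),box(-13,53,-20,20,154-h,174-h),cyl,knob,box(50,77,-20,20,154-h,190-h)]
def sil(p,m,q,o=None):
    im=np.zeros((1600,2560),np.uint8)
    for b in m(q):
        uv=proj(p,place(b,q),o);cv2.fillConvexPoly(im,np.round(cv2.convexHull(((uv+.5)*4).astype(np.float32))).astype(np.int32),255)
    return cv2.resize(im,(640,400),interpolation=cv2.INTER_AREA)/255.
def fit(views,m,q0,st,clip=None):
    def c(q):
        e=0
        for p,mask,o in views:
            s=sil(p,m,q,o);e+=np.minimum(s,mask).sum()/np.maximum(s,mask).sum()
        return -e/len(views)
    q0=np.array(q0,float);S=np.vstack([q0]+[q0+np.eye(len(q0))[i]*st[i] for i in range(len(q0))])
    r=minimize(c,q0,method='Nelder-Mead',options=dict(initial_simplex=S,maxiter=250,xatol=1e-4,fatol=1e-5));return r.x,-r.fun
def pick(p,l,near,o=None):
    best=None
    for d in ctrl.outline_of(p,l):
        m=d['pixels'];y,x=np.nonzero(m);g=ray(p,[[x.mean(),y.mean()]],0.03,o)[0]
        k=np.hypot(*(g[:2]-near))
        if best is None or k<best[0]:best=(k,m)
    return best[1].astype(float)
E
python3 - <<'E'
from fit import *
P=[ctrl.snapshot(n) for n in('scene','side')]
for l,m,near,yaws,st in[('tray',TRAY,(.475,-.22),[0],[.02,.02,.1]),('mat',MAT,(.465,-.01),[0],[.02,.02,.1]),('gauge',GAUGE,(.565,.27),[.9,1.6,2.3,-1.6],[.02,.02,.2,.005])]:
    V=[(p,pick(p,l,near),None) for p in P]
    for y in yaws:
        for vv in [V,V[:1],V[1:]] if l!='gauge' else [V]:
            q,s=fit(vv,m,list(near)+[y]+([.005] if l=='gauge' else []),st);print(l,np.round(q[:2],4),'yaw',np.round(np.degrees(q[2]),2),np.round(q[3:],4),round(s,3))
E
```

```text
tray [ 0.4697 -0.2121] yaw 0.11 [] 0.603
tray [ 0.4685 -0.2116] yaw 0.01 [] 0.643
tray [ 0.4711 -0.213 ] yaw 0.23 [] 0.571
mat [ 0.4623 -0.0022] yaw -3.53 [] 0.96
mat [ 0.4614 -0.0014] yaw -3.39 [] 0.971
mat [ 0.4633 -0.003 ] yaw -3.74 [] 0.956
gauge [0.5753 0.244 ] yaw 102.45 [0.0106] 0.95
gauge [0.5758 0.2447] yaw 103.05 [0.0113] 0.951
gauge [0.5763 0.2439] yaw 103.06 [0.0032] 0.932
gauge [0.5564 0.3251] yaw -76.61 [-0.002] 0.774
```

>>> carry_out([
  [0, 0, 0, 0, 0, 60, 0],
  [0, 0, -20, 60, -180, 70, 0],
  [0, 0, -40, 130, -400, 70, 0],
  [0, 0, -70, 270, -845, 70, 0],
  [0, 0, -70, 270, -845, 70, 0],
  [0, 0, -70, 270, -845, 70, 0],
  [0, 0, -70, 270, -845, 70, 0],
  [0, 0, -70, 270, -845, 70, 0],
  [0, 0, -70, 270, -845, 70, 0],
  [0, 0, -70, 270, -845, 70, 0],
  [0, 0, -70, 270, -845, 70, 0],
  [0, 0, -70, 270, -845, 70, 0],
  [0, 0, -70, 270, -845, 70, 0],
  [0, 0, -70, 270, -845, 70, 0],
  [0, 0, -70, 270, -845, 70, 0],
  [0, 0, -70, 270, -845, 70, 0],
  [0, 0, -70, 270, -845, 70, 0],
  [0, 0, -70, 270, -845, 70, 0],
])

```text
clock: 4.75
tool_pos: [0.5024, -0.2105, 0.2968]
orientation: [180.0, 0.0, 179.9]
force: [0.0, -0.3, -0.1]
opening: 0.0875
```

Run:
```python
from fit import *
o=ctrl.get_obs();p=ctrl.snapshot('wrist');cv2.imwrite('pics/w1.png',p['pixels'])
print(np.round(p['hand_eye'],3),np.round(p['intrinsics'],1))
for l in['jaw','jaw_vee','jaw_block','tray','jaw_tip']:
    for d in ctrl.search_frame(p,l)[:3]:print(l,np.round(d['centre'],4),round(d['confidence'],2),np.round(proj(p,[d['centre']],o)[0]))
m=np.zeros((400,640))
for l in['tray','jaw_vee','jaw_block','jaw']:
    for d in ctrl.outline_of(p,l)[:1]:m=np.maximum(m,d['pixels'])
h=[cv2.convexHull(np.argwhere(m>0)[:,::-1].astype(np.int32))];z=np.zeros((400,640),np.uint8);cv2.fillPoly(z,h,1)
print(fit([(p,z.astype(float),o)],TRAY,[.47,-.212,0],[.01,.01,.05]))
```

```text
[[ 1.     0.     0.    -0.001]
 [-0.     0.954  0.299 -0.082]
 [-0.    -0.299  0.954 -0.158]
 [ 0.     0.     0.     1.   ]] [[326.8   0.  317.7]
 [  0.  326.8 191.9]
 [  0.    0.    1. ]]
jaw [ 0.2878 -0.2547  0.0165] 0.87 [479. 120.]
jaw [ 0.4705 -0.2176  0.0208] 0.67 [342. 148.]
jaw_vee [ 0.4744 -0.161   0.0221] 0.93 [339. 189.]
jaw_vee [ 0.4727 -0.2155  0.0188] 0.67 [340. 149.]
jaw_block [ 0.4747 -0.2653  0.0234] 0.71 [340. 112.]
tray [ 0.4646 -0.2306  0.0224] 0.57 [347. 139.]
jaw_tip [ 0.288  -0.254   0.0113] 0.71 [477. 120.]
jaw_tip [ 0.4698 -0.2152  0.0199] 0.58 [343. 150.]
(array([ 0.47016113, -0.21563253,  0.01339309]), np.float64(0.6314687474452023))
```

View pics/w1.png

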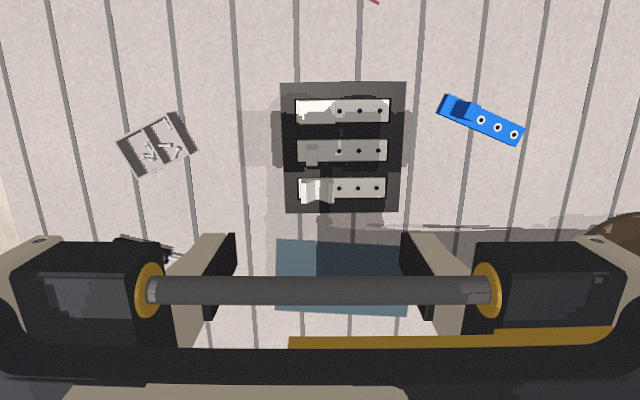

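The wrist view shows the tray with corners at about (279,82), (406,82), (399,212) and (285,213). The middle jaw has its slim finger near (312,155); block and vee sit at the outer pockets, and the blue look-alike is at (480,120). Next, a close crop with the model drawn in.

Run:
```python
from fit import *
o=ctrl.get_obs();p=ctrl.snapshot('wrist')
c=ray(p,[[279,82],[406,82],[399,212],[285,213]],.024,o);print(np.round(c,4),c.mean(0))
q=np.array([c[:,0].mean(),c[:,1].mean(),0.0]);v=(c[1]-c[0])+(c[2]-c[3]);q[2]=np.arctan2(-v[1],-v[0]);print(q[:2],np.degrees(q[2]))
x0,y0,k=270,72,5
im=cv2.resize(p['pixels'][y0:y0+120+25,x0:x0+150],None,fx=k,fy=k,interpolation=cv2.INTER_CUBIC)
def poly(b,col):
    uv=(proj(p,place(np.array(b)/1000.,q),o)-[x0,y0]+.5)*k;cv2.polylines(im,[np.round(uv).astype(np.int32)],True,col,1)
def rc(cx,cy,a,b,z):return[[cx-a,cy-b,z],[cx+a,cy-b,z],[cx+a,cy+b,z],[cx-a,cy+b,z]]
poly(rc(0,0,80,88,24),(0,255,0))
for y in(-52,0,52):poly(rc(0,y,61.2,15.2,24),(255,255,0))
poly(rc(40,0,7,10,67),(0,0,255))
poly(rc(40,0,7,10,22),(255,0,255))
cv2.imwrite('pics/w1c.png',im)
```

```text
[[ 0.5518 -0.3029  0.024 ]
 [ 0.392  -0.3029  0.024 ]
 [ 0.3886 -0.1281  0.024 ]
 [ 0.5496 -0.127   0.024 ]] [ 0.47049116 -0.21518892  0.024     ]
[ 0.47049116 -0.21518892] 0.20324116868911588
```

View pics/w1c.png

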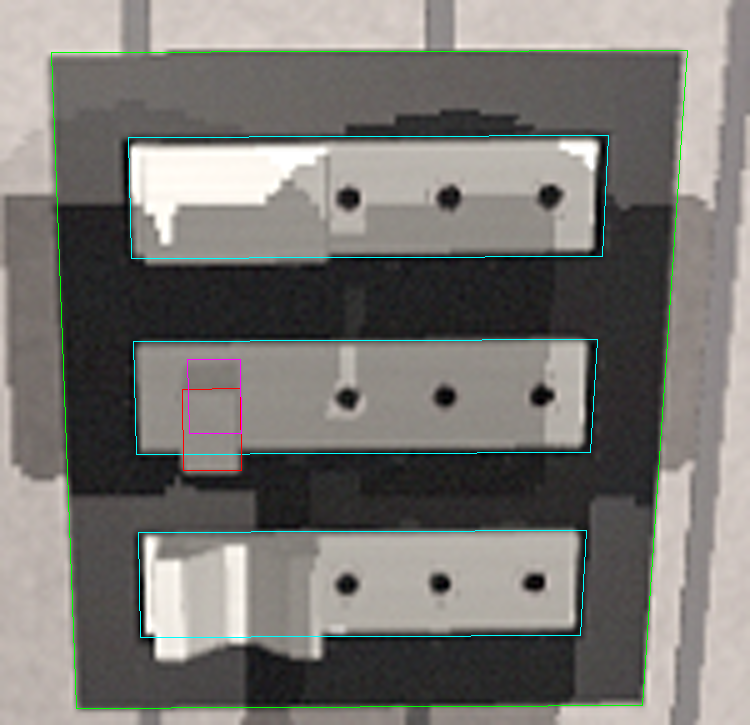

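The overlay matches to under 1 mm: the choice is confirmed as the slim finger in the middle pocket. I go down and grip across x.

>>> carry_out([
  [0, 0, 0, 8, -4, 0, 0],
  [0, 0, 0, 8, -4, -60, 0],
  [0, 0, 0, 8, -4, -120, 0],
  [0, 0, 0, 8, -4, -170, 0],
  [0, 0, 0, 8, -4, -210, 0],
  [0, 0, 0, 8, -4, -235, 0],
  [0, 0, 0, 8, -4, -250, 0],
  [0, 0, 0, 8, -4, -260, 0],
  [0, 0, 0, 8, -4, -266, 0],
  [0, 0, 0, 8, -4, -266, 0],
  [0, 0, 0, 8, -4, -266, 0.7],
  [0, 0, 0, 8, -4, -266, 1],
  [0, 0, 0, 8, -4, -266, 1],
  [0, 0, 0, 8, -4, -266, 1],
  [0, 0, 0, 8, -4, -266, 1],
  [0, 0, 0, 8, -4, -266, 1],
  [0, 0, 0, 8, -4, -266, 1],
  [0, 0, 0, 8, -4, -266, 1],
])

```text
clock: 7.55
tool_pos: [0.5106, -0.2154, 0.0305]
orientation: [180.0, -0.0, 179.8]
force: [-0.6, 1.3, 1.2]
opening: 0.0137
```

>>> carry_out([
  [0, 0, 0, 0, 0, 2, 1],
  [0, 0, 0, 0, 0, 5, 1],
  [0, 0, 0, 0, 0, 9, 1],
  [0, 0, 0, 0, 0, 13, 1],
  [0, 0, 0, 0, 0, 17, 1],
  [0, 0, 0, 0, 0, 21, 1],
  [0, 0, 0, 0, 0, 30, 1],
  [0, 0, 0, 0, 0, 50, 1],
  [0, 0, 0, 0, 0, 80, 1],
  [0, 0, 0, 0, 0, 100, 1],
  [0, 0, 0, 0, 0, 100, 1],
  [0, 0, 0, 0, 0, 100, 1],
])

```text
clock: 9.05
tool_pos: [0.5101, -0.2152, 0.13]
orientation: [180.0, -0.0, 179.8]
force: [0.2, 0.8, -2.8]
opening: 0.0141
```

Run:
```python
from h import *
o=ctrl.get_obs();print(o['force'],o['moment'],o['tool_pos'])
a=ctrl.snapshot('scene')['pixels'];b=ctrl.snapshot('side')['pixels']
print([np.round(proj(ctrl.snapshot(n),[o['tool_pos']])[0]) for n in('scene','side')])
f=lambda x:cv2.resize(x,(600,600),interpolation=cv2.INTER_CUBIC)
cv2.imwrite('pics/l2.png',cv2.resize(np.hstack([a[180:320,190:330],b[190:330,250:390]]),(800,400),interpolation=cv2.INTER_CUBIC))
```

```text
[ 0.22517179  0.80691437 -2.84819112] [ 0.09810251 -0.06628412 -0.01595884] [ 0.51006243 -0.21519453  0.13000539]
[array([267., 251.]), array([340., 251.])]
```

View pics/l2.png

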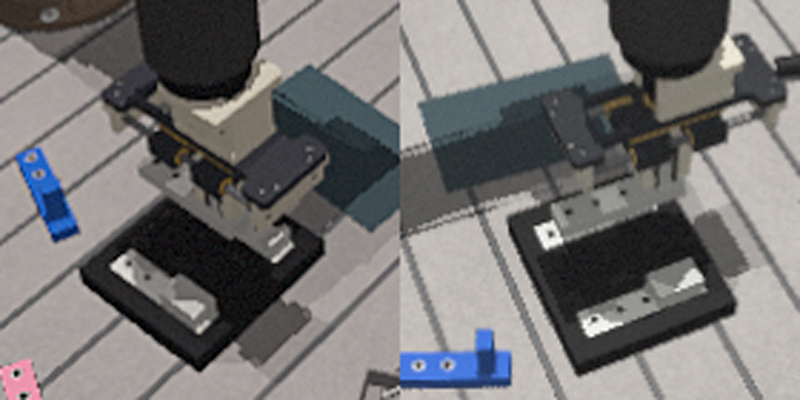

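The picture shows the jaw clear of the tray, about level, with the other two jaws still in their pockets. I take it to the mat.

>>> carry_out([
  [0, 0, 0, 4, 30, 0, 1],
  [0, 0, 0, 12, 80, 0, 1],
  [0, 0, 0, 20, 130, 0, 1],
  [0, 0, 0, 26, 180, 0, 1],
  [0, 0, 0, 30, 215, 0, 1],
  [0, 0, 0, 30, 215, -30, 1],
  [0, 0, 0, 30, 215, -60, 1],
  [0, 0, 0, 30, 215, -80, 1],
  [0, 0, 0, 30, 215, -92, 1],
  [0, 0, 0, 30, 215, -98, 1],
  [0, 0, 0, 30, 215, -100, 1],
  [0, 0, 0, 30, 215, -101, 1],
  [0, 0, 0, 30, 215, -102, 1],
  [0, 0, 0, 30, 215, -103, 1],
  [0, 0, 0, 30, 215, -103, 1],
])

```text
clock: 11.12
tool_pos: [0.5406, -0.0004, 0.0277]
orientation: [180.0, 0.0, 179.8]
force: [-0.4, -0.2, -1.6]
opening: 0.0138
```

>>> carry_out([
  [0, 0, 0, 0, 0, -0.7, 1],
  [0, 0, 0, 0, 0, -1.4, 1],
  [0, 0, 0, 0, 0, -1.4, 1],
])

```text
clock: 11.5
tool_pos: [0.5407, -0.0004, 0.0265]
orientation: [-180.0, 0.0, 179.9]
force: [-1.5, -0.4, 4.4]
opening: 0.0143
```

>>> carry_out([
  [0, 0, 0, 0, 0, 0, 0.6],
  [0, 0, 0, 0, 0, 0, 0.3],
  [0, 0, 0, 0, 0, 0, 0],
  [0, 0, 0, 0, 0, 0, 0],
  [0, 0, 0, 0, 0, 0, 0],
  [0, 0, 0, 0, 0, 20, 0],
  [0, 0, 0, 0, 0, 60, 0],
  [0, 0, 0, 0, 0, 110, 0],
  [0, 0, -10, 0, 0, 160, 0],
  [0, 0, -45, 20, 0, 200, 0],
  [0, 0, -90, 20, 0, 210, 0],
  [0, 0, -90, 20, 0, 210, 0],
  [0, 0, -90, 20, 0, 210, 0],
  [0, 0, -90, 20, 0, 210, 0],
  [0, 0, -90, 20, 0, 210, 0],
  [0, 0, -90, 20, 0, 210, 0],
  [0, 0, -90, 20, 0, 210, 0],
  [0, 0, -90, 20, 0, 210, 0],
])

```text
clock: 13.75
tool_pos: [0.5605, -0.0004, 0.2361]
orientation: [-180.0, -0.0, 89.9]
force: [0.4, -0.2, 1.3]
opening: 0.0879
```

```bash
cat > look.py <<'E'
from fit import *
import sys
def JAW(z):
    return lambda q:[box(-60,60,-14,14,z,z+16),box(33,47,-10,10,z+16,z+61)]
E
python3 - <<'E'
from look import *
o=ctrl.get_obs();p=ctrl.snapshot('wrist');print(o['tool_pos'],o['orientation'])
best=max(ctrl.outline_of(p,'jaw'),key=lambda d:d['pixels'].sum()*(np.hypot(*(ray(p,[np.argwhere(d['pixels']).mean(0)[::-1]],.01,o)[0][:2]-[.5,0]))<.07))
m=best['pixels'].astype(float);q,s=fit([(p,m,o)],JAW(2),[.5,0,0],[.01,.01,.05]);print('jaw',np.round(q[:2],4),np.degrees(q[2]),s)
im=p['pixels'].copy()
for b in JAW(2)(q):
    cv2.polylines(im,[cv2.convexHull(np.round(proj(p,place(b,q),o)).astype(np.int32))],True,(0,0,255),1)
cv2.imwrite('pics/w3.png',im)
E
```

```text
[ 5.60486087e-01 -3.90812898e-04  2.36066239e-01] [-1.79989152e+02 -4.08304693e-04  8.98835063e+01]
jaw [5.013e-01 1.000e-04] 0.30461283143173906 0.9679291614989369
```

View pics/w3.png

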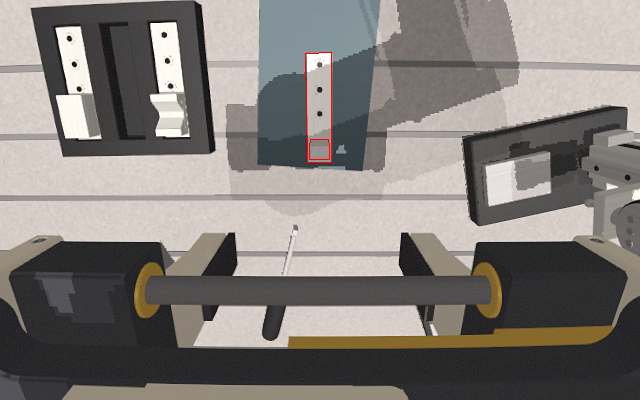

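The jaw stands upright on the mat at (0.501, 0.000), yaw 0.3°, and the overlay matches. At the gauge the wrist camera would be on the indicator side, so I check whether it has a real housing.

Run:
```python
from look import *
o=ctrl.get_obs();print(np.round(o['joint_pos'],1))
T=np.eye(4);T[:3,:3]=R.from_euler('xyz',o['orientation'],degrees=True).as_matrix();T[:3,3]=o['tool_pos']
w=ctrl.snapshot('wrist');C=(T@np.array(w['hand_eye']))[:3,3];print('cam at',C)
ims=[]
for n in('scene','side'):
    p=ctrl.snapshot(n);u=proj(p,[C,o['tool_pos']]).round().astype(int);print(u)
    x,y=u[0];x0=max(0,x-60);y0=max(0,y-50);im=cv2.resize(p['pixels'][y0:y0+120,x0:x0+120],(400,400),interpolation=cv2.INTER_CUBIC)
    cv2.drawMarker(im,(int((x-x0)*3.33),int((y-y0)*3.33)),(0,0,255),0,14,1);ims.append(im)
cv2.imwrite('pics/c4.png',np.hstack(ims))
```

```text
[  20.     9.4  -13.1   -0.   -67.4 -110. ]
cam at [ 0.47986193 -0.00070159  0.39458741]
[[311 122]
 [336 185]]
[[294 122]
 [325 164]]
```

View pics/c4.png

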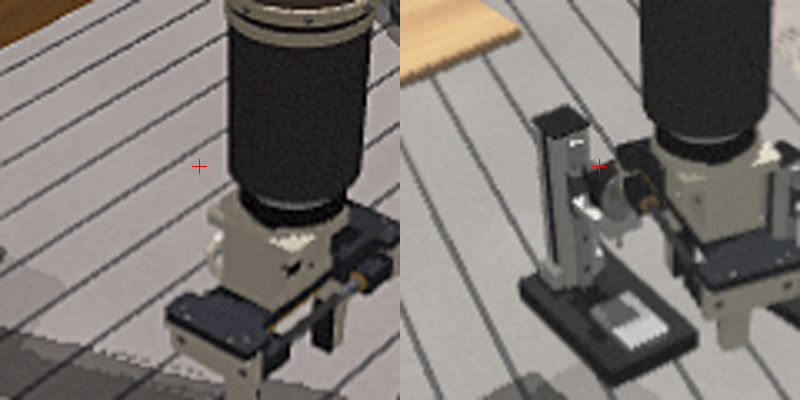

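The camera has no housing and sits on the side away from the gauge, so this yaw is fine. I grip the bare foot end.

>>> carry_out([
  [0, 0, 0, -50, 0, 0, 0],
  [0, 0, 0, -101, 0, -40, 0],
  [0, 0, 0, -101, 0, -90, 0],
  [0, 0, 0, -101, 0, -140, 0],
  [0, 0, 0, -101, 0, -180, 0],
  [0, 0, 0, -101, 0, -205, 0],
  [0, 0, 0, -101, 0, -220, 0],
  [0, 0, 0, -101, 0, -227, 0],
  [0, 0, 0, -101, 0, -230.5, 0],
  [0, 0, 0, -101, 0, -230.5, 0],
  [0, 0, 0, -101, 0, -230.5, 0.5],
  [0, 0, 0, -101, 0, -230.5, 1],
  [0, 0, 0, -101, 0, -230.5, 1],
  [0, 0, 0, -101, 0, -230.5, 1],
  [0, 0, 0, -101, 0, -230.5, 1],
  [0, 0, 0, -101, 0, -230.5, 1],
  [0, 0, 0, -101, 0, -230.5, 1],
])

```text
clock: 16.12
tool_pos: [0.4596, -0.0003, 0.0056]
orientation: [-180.0, -0.0, 89.8]
force: [0.0, -0.3, 0.9]
opening: 0.0275
```

>>> carry_out([
  [0, 0, 0, 0, 0, 4, 1],
  [0, 0, 0, 0, 0, 12, 1],
  [0, 0, 0, 0, 0, 30, 1],
  [0, 0, 0, 0, 0, 60, 1],
  [0, 0, 0, 20, 10, 100, 1],
  [0, 0, 0, 50, 30, 150, 1],
  [0, 0, 0, 80, 50, 200, 1],
  [0, 0, 0, 110, 70, 250, 1],
  [0, 0, 0, 140, 85, 280, 1],
  [0, 0, 0, 160, 100, 300, 1],
  [0, 0, 0, 160, 100, 300, 1],
  [0, 0, 0, 160, 100, 300, 1],
  [0, 0, 0, 160, 100, 300, 1],
])

```text
clock: 17.75
tool_pos: [0.6186, 0.0991, 0.3051]
orientation: [-179.9, 0.0, 89.8]
force: [0.7, 0.8, -2.1]
opening: 0.0281
```

Run:
```python
from look import *
o=ctrl.get_obs();p=ctrl.snapshot('wrist');print(o['tool_pos'],o['orientation'],o['force'],o['opening'])
m=pick(p,'gauge',(.565,.27),o)
q,s=fit([(p,m,o)],GAUGE,[.5755,.2443,1.795,.0106],[.01,.01,.05,.005]);print('gauge wrist',np.round(q[:2],4),np.degrees(q[2]),q[3],s)
im=p['pixels'].copy()
for b in GAUGE(q):cv2.polylines(im,[cv2.convexHull(np.round(proj(p,place(b,q),o)).astype(np.int32))],True,(0,0,255),1)
cv2.polylines(im,[np.round(proj(p,place(np.array([[-50,-25,35],[25,-25,35],[25,25,35],[-50,25,35]])/1000.,q),o)).astype(np.int32)],True,(0,255,0),1)
# jaw in hand, side cams
def J(b):
    return lambda q:[ (lambda P:P)(x) for x in [box(-60,60,-14,14,0,16),box(33,47,-10,10,16,61)]]
ims=[im]
for n in('scene','side'):
    pp=ctrl.snapshot(n);u=proj(pp,[o['tool_pos']])[0].astype(int);print(n,u)
    zb=o['tool_pos'][2]-.0036;qq=[o['tool_pos'][0]+.042,o['tool_pos'][1],0.]
    c=pp['pixels'].copy()
    k=4;x0,y0=u[0]-50,u[1]-50;c=cv2.resize(c[y0:y0+100,x0:x0+100],None,fx=k,fy=k,interpolation=cv2.INTER_CUBIC)
    for b in J(0)(0):
        P=place(b,qq)+[0,0,zb];cv2.polylines(c,[cv2.convexHull(np.round((proj(pp,P)-[x0,y0]+.5)*k).astype(np.int32))],True,(0,0,255),1)
    ims.append(c)
    cv2.imwrite(f'pics/j5{n}.png',c)
cv2.imwrite('pics/w5.png',np.vstack([cv2.resize(im[:, :],(560,350)),cv2.resize(np.hstack(ims[1:]),(560,280))])[:600])
```

```text
[0.6186404  0.09909209 0.30512249] [-1.79930214e+02  2.01053614e-02  8.98299190e+01] [ 0.6978751   0.78975355 -2.05232285] 0.02812949221653161
gauge wrist [0.5746 0.2439] 102.48500188699064 0.011512208144881589 0.9743839429473322
scene [378 154]
side [329 118]
```

View pics/w5.png

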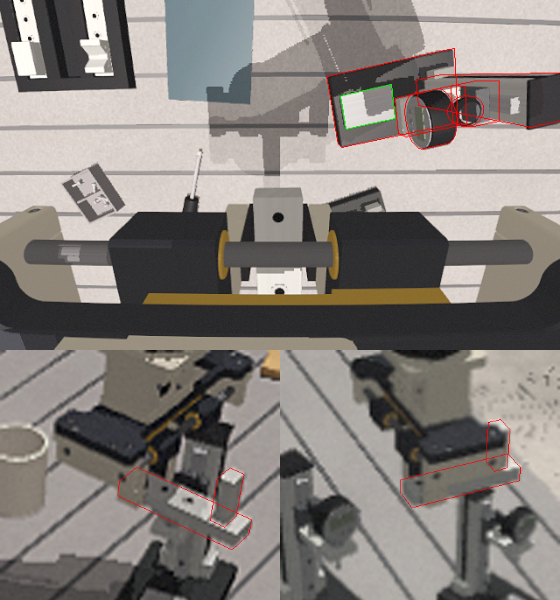

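The wrist fit puts the gauge at (0.5746, 0.2439), yaw 102.5°, head about 10–11 mm down, with the overlay on the edges. The jaw hangs level in the gripper. I go to the approach pose.

>>> carry_out([
  [0, 0, 0, 2, -40, 0, 1],
  [0, 0, 10, 5, -82, 0, 1],
  [0, 0, 30, 5, -82, 0, 1],
  [0, 0, 60, 5, -82, 0, 1],
  [0, 0, 102.7, 5, -82, 0, 1],
  [0, 0, 102.7, 5, -82, 0, 1],
  [0, 0, 102.7, 5, -82, 0, 1],
  [0, 0, 102.7, 5, -82, 0, 1],
  [0, 0, 102.7, 5, -82, 0, 1],
  [0, 0, 102.7, 5, -82, 0, 1],
  [0, 0, 102.7, 5, -82, -50, 1],
  [0, 0, 102.7, 5, -82, -100, 1],
  [0, 0, 102.7, 5, -82, -150, 1],
  [0, 0, 102.7, 5, -82, -200, 1],
  [0, 0, 102.7, 5, -82, -240, 1],
  [0, 0, 102.7, 5, -82, -258, 1],
  [0, 0, 102.7, 5, -82, -258, 1],
  [0, 0, 102.7, 5, -82, -258, 1],
  [0, 0, 102.7, 5, -82, -258, 1],
])

```text
clock: 20.32
tool_pos: [0.6257, 0.0179, 0.0495]
orientation: [180.0, 0.2, -167.4]
force: [0.2, 0.9, -1.4]
opening: 0.0273
```

>>> carry_out([
  [0, 0, 0, 0, 0, 0, 1],
  [0, 0, 0, -7, 30, 0, 1],
  [0, 0, 0, -14, 60, 0, 1],
  [0, 0, 0, -20, 90, 0, 1],
  [0, 0, 0, -25, 110, 0, 1],
  [0, 0, 0, -29, 128, 0, 1],
  [0, 0, 0, -31, 138, 0, 1],
  [0, 0, 0, -32.5, 144, 0, 1],
  [0, 0, 0, -33, 146, 0, 1],
  [0, 0, 0, -33, 146, 0, 1],
  [0, 0, 0, -33, 146, 0, 1],
])

```text
clock: 21.7
tool_pos: [0.5916, 0.1632, 0.0476]
orientation: [-180.0, -0.0, -167.5]
force: [0.7, -0.2, -2.4]
opening: 0.0277
```

Run:
```python
from look import *
o=ctrl.get_obs();t=o['tool_pos'];print(t,o['orientation'],o['force'])
G=[.5747,.244];gq=[*G,np.radians(102.5),.0105];ya=np.radians(o['orientation'][2]-90)
q=[t[0]+.0417*np.cos(ya),t[1]+.0417*np.sin(ya),ya];print('tip',q[0]+.04*np.cos(ya),q[1]+.04*np.sin(ya))
ims=[]
for n in('scene','side'):
    p=ctrl.snapshot(n);k=5;u=proj(p,[[*G,.09]])[0].astype(int);x0,y0=u[0]-40,u[1]-50
    c=cv2.resize(p['pixels'][y0:y0+100,x0:x0+80],None,fx=k,fy=k,interpolation=cv2.INTER_CUBIC)
    D=lambda P,col:cv2.polylines(c,[cv2.convexHull(np.round((proj(p,P)-[x0,y0]+.5)*k).astype(np.int32))],True,col,1)
    for b in JAW((t[2]-.0036)*1000)(0):D(place(b,q),(0,0,255))
    for h,col in((0,(255,0,0)),(10,(0,255,0))): D(place(np.array([[0,0,130-h],[0,0,154-h]])/1000.,gq),col)
    D(place(np.array([[-50,-25,35],[25,-25,35],[25,25,35],[-50,25,35]])/1000.,gq),(0,255,0))
    ims.append(c)
cv2.imwrite('pics/g6.png',np.hstack(ims))
```

```text
[0.59163802 0.16319645 0.04762156] [-1.79997146e+02 -8.24928653e-03 -1.67486624e+02] [ 0.65883199 -0.20682366 -2.35484796]
tip 0.5739362859389175 0.24295570115443113
```

View pics/g6.png

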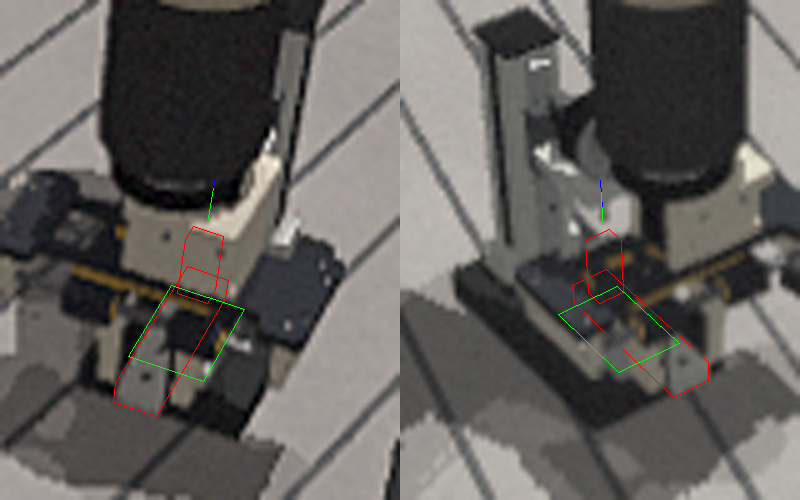

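The gripper hides the contact, but the model positions agree to about 1 mm. I lower the jaw gently.

>>> carry_out([
  [0, 0, 0, 0.7, 1, 0, 1],
  [0, 0, 0, 0.7, 1, -3, 1],
  [0, 0, 0, 0.7, 1, -6, 1],
  [0, 0, 0, 0.7, 1, -7.5, 1],
  [0, 0, 0, 0.7, 1, -8.5, 1],
  [0, 0, 0, 0.7, 1, -8.5, 1],
])

```text
clock: 22.55
tool_pos: [0.5923, 0.1646, 0.0391]
orientation: [-180.0, -0.0, -167.5]
force: [0.1, 0.3, -1.6]
opening: 0.0277
```

>>> carry_out([
  [0, 0, 0, 0, 0, -0.7, 1],
  [0, 0, 0, 0, 0, -1.2, 1],
  [0, 0, 0, 0, 0, -1.2, 1],
])

```text
clock: 22.92
tool_pos: [0.5924, 0.1646, 0.0384]
orientation: [-180.0, 0.0, -167.5]
force: [-1.5, -0.8, 3.2]
opening: 0.0273
```

>>> carry_out([
  [0, 0, 0, 0, 0, 0.8, 0.6],
  [0, 0, 0, 0, 0, 0.8, 0.3],
  [0, 0, 0, 0, 0, 0.8, 0],
  [0, 0, 0, 0, 0, 0.8, 0],
  [0, 0, 0, 0, 0, 0.8, 0],
  [0, 0, 0, 5, -22, 1, 0],
  [0, 0, 0, 13, -60, 2, 0],
  [0, 0, 0, 26, -117, 5, 0],
  [0, 0, 0, 26, -117, 60, 0],
  [0, 0, 0, 26, -117, 120, 0],
  [0, 0, 0, 26, -117, 180, 0],
  [0, 0, 0, 26, -117, 240, 0],
  [0, 0, 0, 26, -117, 270, 0],
  [0, 0, 0, 26, -117, 270, 0],
  [0, 0, 0, 26, -117, 270, 0],
])

```text
clock: 24.8
tool_pos: [0.6178, 0.047, 0.3071]
orientation: [180.0, -0.1, -167.5]
force: [-0.2, 0.0, -0.1]
opening: 0.0878
```

```bash
cat > chk.py <<'E'
from look import *
def chk(name,h):
    G=[.5747,.244];g=np.array([np.cos(np.radians(102.5)),np.sin(np.radians(102.5))]);ims=[];V=[]
    for n in('scene','side'):
        p=ctrl.snapshot(n)
        V.append(p)
        try:
            m=pick(p,'jaw',np.array(G)-.04*g);j,s=fit([(p,m,None)],JAW(35),[*(np.array(G)-.04*g),np.radians(102.5)],[.005,.005,.05]);print(n,'jaw',np.round(j[:2],4),np.degrees(j[2]).round(1),'tip in gauge',((j[:2]+.04*np.array([np.cos(j[2]),np.sin(j[2])])-G)@np.c_[g,[-g[1],g[0]]]*1000).round(1),round(s,3))
        except Exception as e:print(n,'no jaw',e)
        m=pick(p,'gauge',(.565,.27));q,s=fit([(p,m,None)],GAUGE,[*G,np.radians(102.5),h],[.004,.004,.03,.004]);print(n,'gauge',np.round(q[:2],4),np.degrees(q[2]).round(1),q[3].round(4),round(s,3))
        k=5;u=proj(p,[[*G,.1]])[0].astype(int);x0,y0=u[0]-40,u[1]-55
        ims.append(cv2.resize(p['pixels'][y0:y0+110,x0:x0+80],None,fx=k,fy=k,interpolation=cv2.INTER_CUBIC))
    cv2.imwrite(f'pics/{name}.png',np.hstack(ims))
E
python3 - <<'E'
from chk import *
o=ctrl.get_obs();print(o['tool_pos'],o['orientation'],o['force'])
chk('g7',.0105)
E
```

```text
[0.61778152 0.04696663 0.3071427 ] [ 1.79980528e+02 -6.45332318e-02 -1.67494512e+02] [-0.1906712   0.03319728 -0.05264055]
scene jaw [0.5819 0.207 ] 104.8 tip in gauge [2.2 2.6] 0.882
scene gauge [0.5779 0.2484] 104.6 0.0159 0.542
side jaw [0.5837 0.2037] 103.1 tip in gauge [-1.3  0.4] 0.91
side gauge [0.5751 0.2466] 101.8 0.0135 0.832
```

View pics/g7.png

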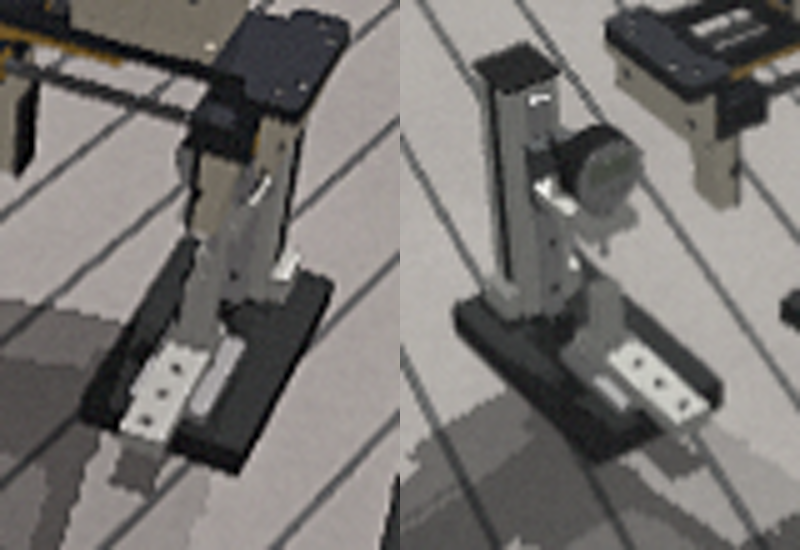

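The jaw sits on the anvil with its finger under the raised plunger, but the arm blocks the scene view. I go above the gauge, close the gripper and measure from the wrist.

>>> carry_out([
  [0, 0, 0, 0, 0, 30, 0.5],
  [0, 0, 0, -12, 55, 40, 1],
  [0, 0, 0, -25, 115, 40, 1],
  [0, 0, 0, -38, 175, 40, 1],
  [0, 0, 0, -52, 235, 40, 1],
  [0, 0, 0, -65, 295, 40, 1],
  [0, 0, 0, -65, 295, 40, 1],
  [0, 0, 0, -65, 295, 40, 1],
  [0, 0, 0, -65, 295, 40, 1],
])

```text
clock: 26.22
tool_pos: [0.5537, 0.3417, 0.3481]
orientation: [-180.0, 0.0, -167.5]
force: [0.0, 0.5, 0.1]
opening: 0.004
```

Run:
```python
from look import *
o=ctrl.get_obs();p=ctrl.snapshot('wrist');print(o['tool_pos'],o['orientation'],o['opening'])
G=np.array([.5747,.244]);g=np.array([np.cos(np.radians(102.5)),np.sin(np.radians(102.5))])
gm=pick(p,'gauge',(.565,.27),o);jm=pick(p,'jaw',G-.06*g,o)
m=np.maximum(gm,jm)
U=lambda q:GAUGE(q)
im=p['pixels'].copy();im[jm>0]=im[jm>0]//2+[0,0,100]
gq=[*G,np.radians(102.5),.0105]
for b in GAUGE(gq):cv2.polylines(im,[cv2.convexHull(np.round(proj(p,place(b,gq),o)).astype(np.int32))],True,(0,255,0),1)
jq=[*(G-.04*g),np.radians(102.5)]
for b in JAW(35)(jq):cv2.polylines(im,[cv2.convexHull(np.round(proj(p,place(b,jq),o)).astype(np.int32))],True,(255,255,0),1)
# fit foot from visible part, head occluding
def cost(q):
    s=np.zeros((400,640))
    s=sil(p,JAW(35),q,o); occ=sil(p,lambda q:GAUGE(q)[2:5],gq,o); s=s*(1-occ); mm=jm*(1-occ)
    return -np.minimum(s,mm).sum()/np.maximum(s,mm).sum()
r=minimize(cost,jq,method='Nelder-Mead',options=dict(initial_simplex=[jq,np.add(jq,[.006,0,0]),np.add(jq,[0,.006,0]),np.add(jq,[0,0,.05])],xatol=1e-4,fatol=1e-5))
j=r.x;print('tip in gauge mm',((j[:2]+.04*np.array([np.cos(j[2]),np.sin(j[2])])-G)@np.c_[g,[-g[1],g[0]]]*1000).round(1),np.degrees(j[2]),r.fun)
cv2.imwrite('pics/w8.png',im)
```

```text
[0.55365042 0.34165636 0.34811572] [-1.79995296e+02  9.06855915e-03 -1.67517212e+02] 0.003984002838214871
tip in gauge mm [1.5 0.3] 103.02723571423036 -0.9667484553173082
```

View pics/w8.png

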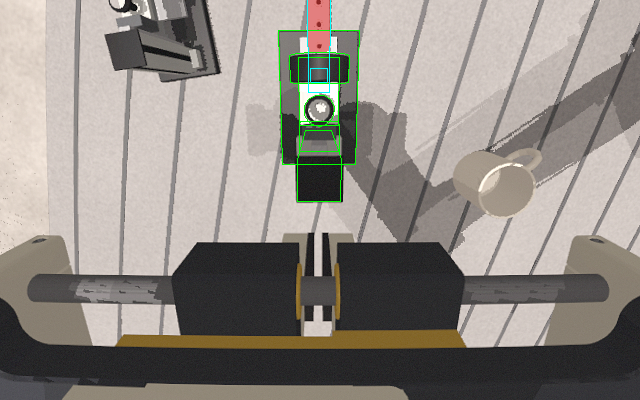

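The gauge model lies on its edges; the jaw's lateral error is 0.3 mm. The gripper is nearly shut. I go above the knob and down to near contact.

>>> carry_out([
  [0, 0, 0, 7, -30, 0, 1],
  [0, 0, 0, 13, -62.5, 0, 1],
  [0, 0, 0, 13, -62.5, 0, 1],
  [0, 0, 0, 13, -62.5, -40, 1],
  [0, 0, 0, 13, -62.5, -80, 1],
  [0, 0, 0, 13, -62.5, -115, 1],
  [0, 0, 0, 13, -62.5, -135, 1],
  [0, 0, 0, 13, -62.5, -143, 1],
  [0, 0, 0, 13, -62.5, -147, 1],
  [0, 0, 0, 13, -62.5, -147, 1],
  [0, 0, 0, 13, -62.5, -147, 1],
])

```text
clock: 27.75
tool_pos: [0.5667, 0.2804, 0.2019]
orientation: [180.0, 0.1, -167.5]
force: [-0.5, -0.1, -0.4]
opening: 0.0004
```

>>> carry_out([
  [0, 0, 0, 0, 0, -2, 1],
  [0, 0, 0, 0, 0, -3, 1],
  [0, 0, 0, 0, 0, -4, 1],
  [0, 0, 0, 0, 0, -4, 1],
])

```text
clock: 28.25
tool_pos: [0.5663, 0.2801, 0.1968]
orientation: [-180.0, -0.0, -167.5]
force: [0.4, -0.0, -0.6]
opening: 0.0003
```

>>> carry_out([
  [0, 0, 0, 0, 0, -1, 1],
  [0, 0, 0, 0, 0, -1, 1],
])

```text
clock: 28.5
tool_pos: [0.5664, 0.2802, 0.1964]
orientation: [180.0, 0.0, -167.4]
force: [-0.6, -0.4, 3.3]
opening: 0.0005
```

>>> carry_out([
  [0, 0, 0, 0, 0, -0.5, 1],
  [0, 0, 0, 0, 0, -1, 1],
  [0, 0, 0, 0, 0, -1, 1],
])

```text
clock: 28.88
tool_pos: [0.5664, 0.2801, 0.1956]
orientation: [180.0, 0.0, -167.4]
force: [-1.1, -0.4, 6.2]
opening: 0.0007
```

>>> carry_out([
  [0, 0, 0, 0, 0, -0.5, 1],
  [0, 0, 0, 0, 0, -1, 1],
  [0, 0, 0, 0, 0, -1, 1],
])

```text
clock: 29.25
tool_pos: [0.5664, 0.2801, 0.1946]
orientation: [180.0, 0.0, -167.4]
force: [-1.8, -0.2, 5.3]
opening: 0.0004
```

>>> carry_out([
  [0, 0, 0, 0, 0, -3, 1],
  [0, 0, 0, 0, 0, -6, 1],
  [0, 0, 0, 0, 0, -9, 1],
  [0, 0, 0, 0, 0, -12, 1],
  [0, 0, 0, 0, 0, -15, 1],
  [0, 0, 0, 0, 0, -17, 1],
  [0, 0, 0, 0, 0, -19, 1],
  [0, 0, 0, 0, 0, -20, 1],
  [0, 0, 0, 0, 0, -20, 1],
  [0, 0, 0, 0, 0, -20, 1],
])

```text
clock: 30.5
tool_pos: [0.5664, 0.2801, 0.1745]
orientation: [180.0, 0.0, -167.4]
force: [-2.1, -0.5, 4.6]
opening: 0.0002
```

>>> carry_out([
  [0, 0, 0, 0, 0, -0.5, 1],
  [0, 0, 0, 0, 0, -1, 1],
  [0, 0, 0, 0, 0, -1, 1],
])

```text
clock: 30.88
tool_pos: [0.5664, 0.2802, 0.1736]
orientation: [180.0, 0.0, -167.4]
force: [-2.4, -0.7, 5.5]
opening: 0.0003
```

>>> carry_out([
  [0, 0, 0, 0, 0, -0.5, 1],
  [0, 0, 0, 0, 0, -1, 1],
  [0, 0, 0, 0, 0, -1, 1],
])

```text
clock: 31.25
tool_pos: [0.5664, 0.2802, 0.1725]
orientation: [180.0, 0.0, -167.4]
force: [-2.5, -0.7, 5.6]
opening: 0.0003
```

>>> carry_out([
  [0, 0, 0, 0, 0, -0.5, 1],
  [0, 0, 0, 0, 0, -1, 1],
  [0, 0, 0, 0, 0, -1, 1],
])

```text
clock: 31.62
tool_pos: [0.5664, 0.2801, 0.1716]
orientation: [180.0, 0.0, -167.4]
force: [-3.1, -0.7, 6.5]
opening: 0.0005
```

>>> carry_out([
  [0, 0, 0, 0, 0, -0.6, 1],
  [0, 0, 0, 0, 0, -1.2, 1],
  [0, 0, 0, 0, 0, -1.8, 1],
  [0, 0, 0, 0, 0, -2.5, 1],
  [0, 0, 0, 0, 0, -2.5, 1],
])

```text
clock: 32.25
tool_pos: [0.5664, 0.2802, 0.1692]
orientation: [180.0, 0.0, -167.4]
force: [-2.3, -0.6, 6.4]
opening: 0.0007
```

Run:
```python
from h import *
o=ctrl.get_obs();print(o['tool_pos'],o['force'])
```

```text
[0.56640182 0.28015868 0.16917579] [-2.34152738 -0.56797811  6.37374615]
```

>>> carry_out([
  [0, 0, 0, 0, 0, 3, 1],
  [0, 0, 0, 0, 0, 10, 1],
  [0, 0, 0, 0, 0, 40, 1],
  [0, 0, 0, 0, 0, 90, 1],
  [0, 0, 0, 0, 0, 140, 1],
  [0, 0, 0, 0, 0, 180, 1],
  [0, 0, 0, -50, 40, 180, 1],
  [0, 0, 0, -100, 80, 180, 1],
  [0, 0, 0, -150, 120, 180, 1],
  [0, 0, 0, -200, 170, 180, 1],
  [0, 0, 0, -267, 230, 180, 1],
  [0, 0, 0, -267, 230, 180, 1],
  [0, 0, 0, -267, 230, 180, 1],
  [0, 0, 0, -267, 230, 180, 1],
])

```text
clock: 34.0
tool_pos: [0.2993, 0.5101, 0.3486]
orientation: [-180.0, 0.0, -167.4]
force: [-0.3, -0.9, 0.7]
opening: 0.0004
```

Run:
```python
from chk import *
print(ctrl.get_obs()['tool_pos'])
chk('g9',.037)
for n in('scene','side'):
    p=ctrl.snapshot(n);G=np.array([.5747,.244])
    # plate underside / model with h=.037 overlay, common fit with jaw+gauge union
    m=np.maximum(pick(p,'gauge',(.565,.27)),pick(p,'jaw',(.585,.2)))
    J=[place(b,[-.04,0,0]) for b in JAW(35)(0)]
    q,s=fit([(p,m,None)],lambda q:GAUGE(q)+J,[*G,np.radians(102.5),.034],[.004,.004,.03,.006]);print(n,'union',np.round(q,4),s)
    for l in('jaw_vee','jaw_block','mug','driver','screw_box'):
        print(l,[np.round(d['centre'],3) for d in ctrl.search_frame(p,l)[:1]])
```

```text
[0.29926959 0.51008597 0.348563  ]
scene jaw [0.5827 0.2054] 102.8 tip in gauge [0.5 0.8] 0.867
scene gauge [0.5748 0.2473] 102.4 0.0375 0.841
side jaw [0.5839 0.2023] 103.6 tip in gauge [-2.7  0.8] 0.918
side gauge [0.5746 0.2473] 101.4 0.0417 0.821
scene union [0.5739 0.2484 1.8019 0.039 ] 0.9432548680238959
jaw_vee [array([ 0.489, -0.162,  0.029])]
jaw_block [array([ 0.491, -0.271,  0.031])]
mug [array([0.295, 0.307, 0.058])]
driver [array([ 0.772, -0.062,  0.023])]
screw_box [array([ 0.728, -0.22 ,  0.012])]
side union [0.5742 0.2438 1.7826 0.0386] 0.9540429837301524
jaw_vee [array([ 0.482, -0.164,  0.023])]
jaw_block [array([ 0.478, -0.268,  0.02 ])]
mug [array([0.29 , 0.301, 0.058])]
driver [array([ 0.758, -0.062,  0.02 ])]
screw_box [array([ 0.722, -0.219,  0.015])]
```

View pics/g9.png

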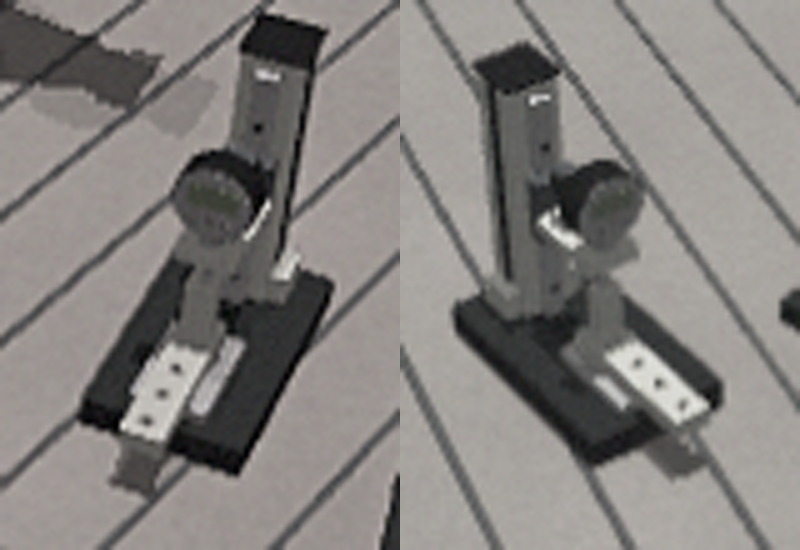

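The jaw stands on the anvil with the head lowered over the fingertip, and the bystanders are unmoved. One independent check of the head travel: I track the indicator from the first pictures.

Run:
```python
from look import *
gq=[.5747,.244,np.radians(102.5)]
for n in('scene','side'):
    p=ctrl.snapshot(n);a=cv2.imread(f'pics/{n}0.png');b=p['pixels']
    P=lambda h:proj(p,place(np.array([[-12,0,201-h]])/1000.,gq))[0]
    u=np.round(P(10)).astype(int);r=9;t=a[u[1]-r:u[1]+r+1,u[0]-r:u[0]+r+1]
    best=[]
    for dh in np.arange(20,36,.25):
        s=P(10+dh)-P(10);w=cv2.getRectSubPix(b,(2*r+1,2*r+1),tuple(map(float,u+s)));best.append((cv2.matchTemplate(w,t,cv2.TM_CCOEFF_NORMED)[0,0],dh))
    print(n,max(best),'expected 27.3 (start h 9.7)')
```

```text
scene (np.float32(0.8935708), np.float64(27.25)) expected 27.3 (start h 9.7)
side (np.float32(0.92076033), np.float64(26.75)) expected 27.3 (start h 9.7)
```

Travel is 26.75–27.25 mm, so the head is at about 36.5–37 mm and the plunger is about 3 mm in. I hand the job in.

```bash
python3 -c "
from plant import ctrl
print(ctrl.close_job(), ctrl.get_obs()['clock'])"
```

```text
the job is handed in; nothing more can be done
the job is handed in; nothing more can be done
```

I lifted the slim-fingered jaw out of the tray's middle pocket by its finger and stood it on the mat. I took it again by the bare end of its foot, set it upright on the larger gauge's anvil and let go. Then I pushed the knob down and drew the arm clear. The last clock reading, before the final pictures, was 34 s of the 64 s allowed.

**Plunger:** it should be pressed in about 3 mm, well short of its stop. I stopped pushing with the knob top at 169.2 mm above the bench, which means about 2.8 mm pressed in. Tracking the indicator in the two fixed cameras gave 26.75 and 27.25 mm of head travel, against 27.3 mm expected. Contact with the fingertip gave no clear step in the force, so the depth rests on geometry and images.

**Jaw under the plunger:** from the arm's position when I let go, the finger is within about 1 mm of centre. The last camera fits put it at +0.5 and -2.7 mm along the foot and 0.8 mm sideways. They disagree because each camera sees the jaw partly hidden.

**Failed or disagreeing checks:** outline fits of the head alone read 37.5 and 41.7 mm lowered, and fits of gauge and jaw together about 39 mm. That method also read 1–2 mm high at the start, so I trusted the contact and tracking figures.

**Other things:** the other two jaws, mug, screwdriver and screw box were found within the detector's few-millimetre error of where they started.

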